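# Clear the air purifier's outlet and set it to speed two

### The job

The notebook left on top of the air purifier is covering its outlet: take it off and set it down squarely on top of the pile of two matching notebooks on the desk, so that the three make one neat, aligned pile. Then turn the purifier's selector from off to the two-dot setting, and let go. Leave the mug, calculator and pen pot where they are.

Things in the scene. Friction and masses are not known exactly. Their poses are not given: they have to be found in the camera images.
- purifier: desktop air purifier standing firmly on the desk (does not shift): white and grey rounded box, 190 deep (its x) x 310 wide (its y) x 180 mm high, flat top. Origin at the centre of its underside, z up. On top: the louvred outlet (168 wide, 136 deep, centred at y = +34 mm) and the selector (axis at x = 0, y = -106 mm)
- outlet (a point): centre of the outlet louvres, on the purifier's top, 180 mm above the desk; axes as the purifier's
- book: the notebook that lies flat on the outlet: slim hardback notebook, plain taupe covers, white page edges, black closing band across one end; 150 long (its x) x 66 wide (its y) x 14 mm thick, 0.08 to 0.17 kg. Origin at the centre of its underside, z up
- book_mid: upper notebook of the pile, lying squarely on book_low: slim hardback notebook, plain taupe covers, white page edges, black closing band across one end; 150 long (its x) x 66 wide (its y) x 14 mm thick, 0.08 to 0.17 kg. Origin at the centre of its underside, z up
- book_low: lower notebook of the pile, lying flat on the desk: slim hardback notebook, plain taupe covers, white page edges, black closing band across one end; 150 long (its x) x 66 wide (its y) x 14 mm thick, 0.08 to 0.17 kg. Origin at the centre of its underside, z up
- selector (a joint): angle of the selector (rad): 0 = off (ring mark), growing clockwise seen from above. It clicks into a detent every 0.698 rad (40 degrees): one dot 0.698, two dots 1.396, three dots 2.094, where it ends at a stop. Turning it over a click takes up to about 0.09 N m; let go, it springs into the nearest detent
- selector_grip (a point): point on the selector's upright axis, 30 mm above the purifier's top, where the fingertips (19 mm past this point) just clear the skirt. The selector is grey plastic: a round skirt 60 mm across and 8 mm high, on it an upright bar grip 58 long x 15 wide, its top 36 mm above the purifier's top. This frame turns with the selector: x along the bar towards the end with the white pointer line, z up
- two_dots (a point): the middle of the two-dot mark printed on the purifier's top, 41 mm from the selector's axis; the pointer line points at it when the selector is at two dots. Marks in clockwise order: ring (off), one dot, two dots, three dots
- mug: bystander: white ceramic mug, 82 mm across, 95 mm high; origin at the centre of its underside, handle at +y
- calculator: bystander: desk calculator, 140 x 72 x 18 mm; origin at the centre of its underside
- pen_pot: bystander: white pen pot, 72 mm across, 95 mm high, pens up to about 185 mm; origin at the centre of its underside
Things that resemble listed ones, but are neither listed nor needed, are in the scene too. Leave any green, pink or red look-alike of the book_low alone.

How it is judged:
By the outcome, as a careful person would: the job done as asked, in the order asked, and still so for the second after the job is handed in, with the robot touching nothing.
It also fails if it takes over 64 s, if anything falls off the work surface, if the arm or the gripper's body presses on something with over 40 N, if the wrist force passes 120 N, or if a joint passes its speed limit or range.

### The arm

A 7-joint arm with a two-finger parallel gripper is mounted at the origin on the work surface. World frame = base frame: x ahead of the robot, y to its left, z up, the work surface at z = 0. Lengths are in m, angles in rad, forces in N, time in s.
With the tool pointing down it reaches from about 0.425 to 0.925 m from the base axis. Payload 6.8 kg.
Tool frame: the origin (TCP) lies at the very end of the fingers, on their centre line; the grasp point (between the pads) lies bot.grip_depth behind it (bot.grip_depth is the distance from the TCP to the grasp point, in m); z points along the fingers, y is the line along which they close (so a half turn about z gives the same grasp; the last joint's range is limited). The gripper opens to 85 mm and grips with 20 to 120 N. Pads are 22 mm wide; open, the fingers measure 114 mm over their backs; the gripper's body (76 mm by 85 mm) begins 54 mm behind the grasp point. The pads swing forward as they close: fully open they stand 13 mm farther back than shut.
Start: joints at [1.012, 0.477, 0.022, 1.555, -0.011, 1.109, -0.083], TCP at [0.294, -0.608, 0.231] pointing down, gripper open.
Joint ranges: [-2.96, 2.96], [-0.34, 2.1], [-1.41, 1.46], [0.24, 2.44], [-1.37, 4.51], [0.17, 1.92], [-2.96, 2.96]. Speed limits (rad/s): [2.39, 2.39, 3.14, 3.14, 3.14, 3.14, 3.14].

### API

Orientations are given as a unit quaternion [w, x, y, z].
In Python, from station import bot gives the robot as it stands.
- The arm moves only by the tool send_rows, never from a script. Its arguments are lists of equal length, an entry for each row: "slide": the shift along the tool's x, y, z in mm, a list of three; "roll": the turn about the tool's z in degrees; "claw": the opening, from 0 (shut) to 1 (fully open). A call has exactly 8 rows; each row is the pose to reach, as a shift and turn from the pose commanded when the call began, along the tool's axes at that moment; what a row does not reach only later rows make up. A row lasts 1/12 s, in which the tool goes at most 41.7 mm and 7.16 degrees, less where a joint would pass 70% of its speed; a pose out of reach is approached as far as the arm can. A call with a gripper value outside its range is refused whole. The fingers move at their own pace and stop on an object; "force" is the grip in N (left out, the last holds). Time passes only in rows, so rows that repeat a pose let the fingers close, or fill a call up. It gives the time, the measured TCP pose, the force, the opening and the grip force at its end, in the units of the state.
- bot.get_obs(): the state, without advancing time (a new reading comes with each control period).
- bot.read_camera(name): name is "side" or "top"; returns the picture (384x512x3 uint8, red, green, blue); there is no depth.
- bot.camera_model(name): a dict with "camera_matrix" (3x3 intrinsics, pixels), "camera_from_world" (4x4, takes a point from world to camera coordinates). Camera axes: x right, y down, z forward; pixel columns grow to the right and rows downward; lengths in m; the calibration is good to about 2 mm. A picture is of the moment at which its call begins. camera_model takes no time and is no camera call.
- bot.hand_in(): hands the job in; it is judged then, once.
The state is a dict: "t": time; "q": joint angles; "joint_vel": joint speeds; "joint_torque": joint torques, N m; "eef_pos": TCP position; "tool_rot": TCP orientation; "contact_force": force on the tool from outside, world axes, zero at the start; "torque": the same for the moment, N m; "gripper_width": opening from 0.0 (shut) to 1.0 (fully open); "grasp_force": force on a finger pad.
Only numpy, scipy, OpenCV 4.12 (cv2) and the standard library are available. Lean on these libraries where they do the work, as an engineer would, in place of code of your own. Each camera call takes 0.05 s, during which the arm holds its last target. There are 200 camera calls.

## Working session

There is one attempt and no reset: what is moved stays moved. The work goes in short steps, Python scripts to look and compute and a tool call to move; the robot and the scene stay as the last step left them, time stands still between calls to the robot, and variables do not carry over. Pictures are saved under pics/ and viewed, at most 10 in all, crops included, and the job is handed in when it is done.

Besides the shell and the picture viewer there is one more tool, called as name(argument=value, ...), one argument or row to a line, values as JSON. send_rows: Moves the arm, as the interface text tells. Its arguments: {"type":"object","properties":{"slide":{"type":"array","items":{"type":"array","items":{"type":"number"}}},"roll":{"type":"array","items":{"type":"number"}},"claw":{"type":"array","items":{"type":"number"}},"force":{"type":"number"}},"required":["slide","roll","claw"]}

```bash
mkdir -p pics; python3 - <<'E'
from station import bot
import cv2,numpy as np
o=bot.get_obs();print(o['eef_pos'],o['tool_rot'],o['gripper_width'],bot.grip_depth)
for n in('top','side'):
    im=bot.read_camera(n);cv2.imwrite(f'pics/{n}0.png',cv2.resize(im[:,:,::-1],(800,600),interpolation=cv2.INTER_CUBIC));np.save(f'pics/{n}0.npy',im)
    m=bot.camera_model(n);print(n,np.round(m['camera_matrix'],1).tolist(),np.round(m['camera_from_world'],3).tolist())
E
```

```text
[ 0.29382446 -0.6070504   0.23035116] [-8.48448538e-04  9.74706823e-01  2.23485633e-01 -2.47940594e-04] 1.0043558956157654 0.0187
top [[475.1, 0.0, 253.4], [0.0, 475.1, 185.4], [0.0, 0.0, 1.0]] [[0.013, -1.0, 0.005, -0.068], [-0.999, -0.013, -0.048, 0.565], [0.048, -0.004, -0.999, 1.501], [0.0, 0.0, 0.0, 1.0]]
side [[386.3, 0.0, 257.9], [0.0, 386.3, 188.2], [0.0, 0.0, 1.0]] [[-0.911, -0.412, -0.005, 0.484], [-0.219, 0.495, -0.841, 0.272], [0.349, -0.765, -0.541, 0.846], [0.0, 0.0, 0.0, 1.0]]
```

View pics/top0.png

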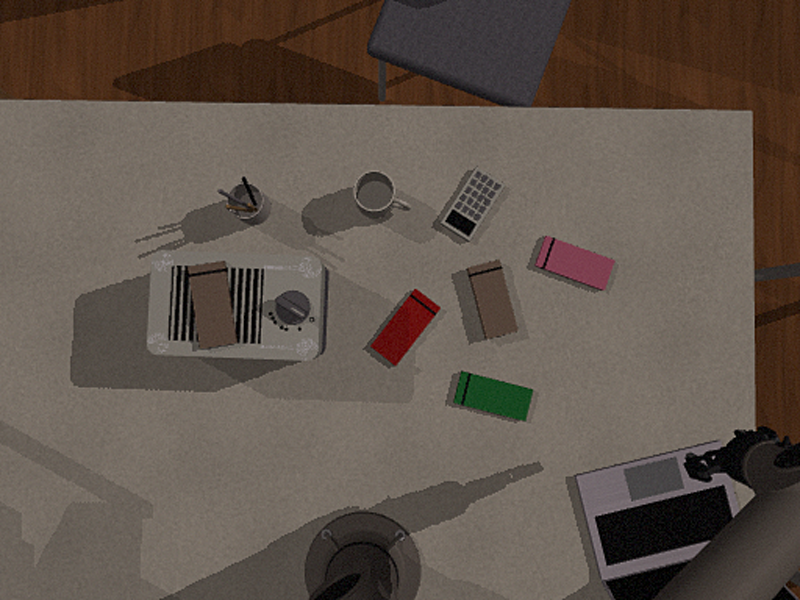

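View pics/side0.png

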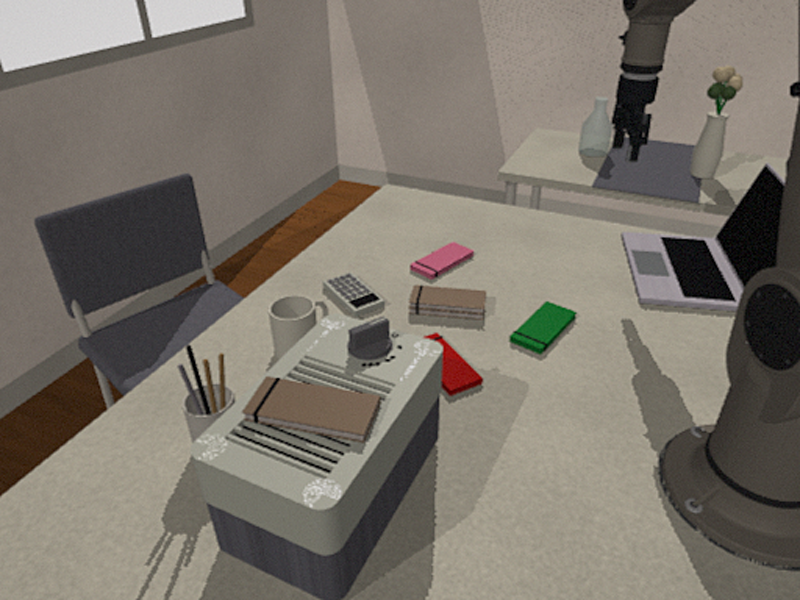

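The top view (800x600) shows the book on the outlet at about (212,306), band at the far end. The pile is at (487,300), also with its band at the far end. The selector is at (292,307), with its marks below it and the ring at (312,319). The side view confirms that the taupe pile has two books. The red, green and pink ones are single.

```bash
cat > h.py <<'E'
from station import bot
import cv2,numpy as np
def ray(n,uv,z):
    m=bot.camera_model(n);T=np.array(m['camera_from_world']);K=np.array(m['camera_matrix'])
    R=T[:3,:3];c=-R.T@T[:3,3];uv=np.atleast_2d(uv).astype(float)
    d=(np.linalg.inv(K)@np.c_[uv,np.ones(len(uv))].T).T@R
    return (c+d*((z-c[2])/d[:,2])[:,None])[:,:2]
def taupe(im):
    im=cv2.GaussianBlur(im,(3,3),0).astype(int);r,g,b=im[...,0],im[...,1],im[...,2]
    m=((r-b>18)&(r-b<60)&(r-g>8)&(r-g<40)&(r>60)).astype(np.uint8)
    return cv2.morphologyEx(cv2.morphologyEx(m,cv2.MORPH_OPEN,np.ones((3,3))),cv2.MORPH_CLOSE,np.ones((7,7)))
def rects(n,im,zs,amin=400):
    for c in cv2.findContours(taupe(im),cv2.RETR_EXTERNAL,cv2.CHAIN_APPROX_NONE)[0]:
        a=cv2.contourArea(c)
        if not amin<a<6000: continue
        u=c[:,0].mean(0)
        for z in zs:
            (x,y),(w,h),t=cv2.minAreaRect((ray(n,c[:,0],z)*1000).astype(np.float32))
            if w<h: w,h,t=h,w,t-90
            print(n,'px',u.round(),'z',z,'xy mm',round(x,1),round(y,1),'size',round(w,1),round(h,1),'yaw',round((t+90)%180-90,1))
E
python3 - <<'E'
from h import *
for n in('top','side'): rects(n,np.load(f'pics/{n}0.npy'),(.194,.042))
im=np.load('pics/top0.npy')
print(im[196,136],im[190,310])
cv2.imwrite('pics/crop.png',cv2.resize(im[155:240,90:215,::-1],(800,544),interpolation=cv2.INTER_CUBIC))
E
```

```text
top px [215. 274.] z 0.194 xy mm 308.8 48.2 size 136.3 95.6 yaw 85.3
top px [215. 274.] z 0.042 xy mm 287.8 59.8 size 151.9 106.5 yaw 85.3
top px [ 88. 280.] z 0.194 xy mm 292.8 401.8 size 181.1 100.2 yaw -24.9
top px [ 88. 280.] z 0.042 xy mm 270.0 453.7 size 201.8 111.7 yaw -24.9
top px [358. 263.] z 0.194 xy mm 348.9 -348.1 size 179.3 87.5 yaw -23.3
top px [358. 263.] z 0.042 xy mm 332.5 -381.7 size 199.7 97.5 yaw -23.3
top px [278. 253.] z 0.194 xy mm 371.0 -124.6 size 201.7 66.2 yaw 17.5
top px [278. 253.] z 0.042 xy mm 357.1 -132.7 size 224.7 73.7 yaw 17.5
top px [491. 242.] z 0.194 xy mm 410.5 -717.0 size 226.1 131.6 yaw -0.7
top px [491. 242.] z 0.042 xy mm 401.1 -792.7 size 251.9 146.6 yaw -0.7
top px [398. 239.] z 0.194 xy mm 405.6 -481.8 size 256.9 102.7 yaw 42.0
top px [398. 239.] z 0.042 xy mm 395.7 -530.6 size 286.2 114.4 yaw 42.0
top px [492. 188.] z 0.194 xy mm 556.3 -731.1 size 116.3 56.8 yaw -82.1
top px [492. 188.] z 0.042 xy mm 563.6 -808.4 size 129.6 63.2 yaw -82.1
top px [135. 194.] z 0.194 xy mm 527.1 270.9 size 149.5 66.7 yaw 9.8
top px [135. 194.] z 0.042 xy 
[... 377 characters left out ...]
ize 279.4 207.8 yaw -24.1
top px [121. 105.] z 0.042 xy mm 795.6 349.8 size 311.3 231.5 yaw -24.1
side px [200. 259.] z 0.194 xy mm 523.9 274.0 size 150.8 67.8 yaw 10.1
side px [200. 259.] z 0.042 xy mm 621.9 139.5 size 197.2 88.7 yaw 10.1
side px [287. 189.] z 0.194 xy mm 461.4 -11.0 size 114.8 55.7 yaw 14.5
side px [287. 189.] z 0.042 xy mm 540.3 -233.1 size 150.1 72.8 yaw 14.5
side px [404. 132.] z 0.194 xy mm 256.0 -456.8 size 339.3 47.0 yaw 0.7
side px [404. 132.] z 0.042 xy mm 271.7 -815.8 size 443.5 61.5 yaw 0.7
side px [224.  57.] z 0.194 xy mm 1565.0 -1664.7 size 2927.7 107.7 yaw -59.1
side px [224.  57.] z 0.042 xy mm 1982.9 -2394.9 size 3827.3 140.8 yaw -59.1
[86 68 60] [84 65 58]
```

View pics/crop.png

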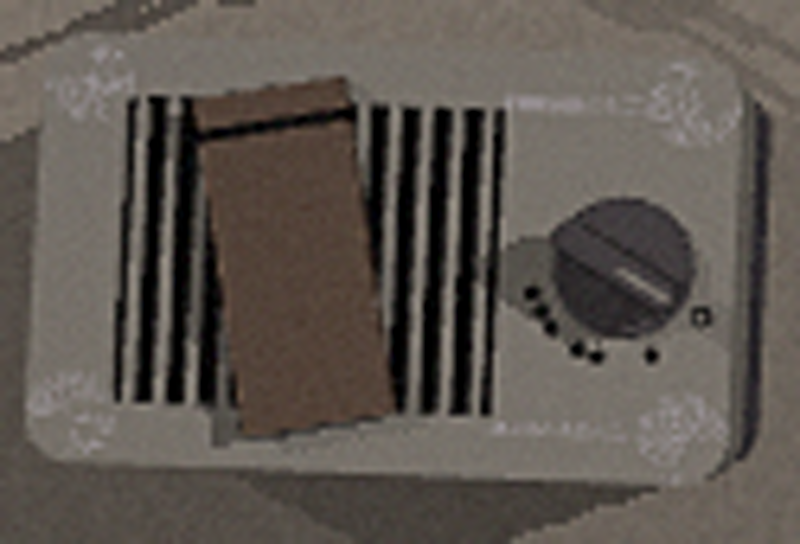

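The crop (6.4x) shows the selector disc centred at about (622,268) and its pointer line running towards the ring at (701,317). The one-dot mark is at (652,355), two-dot at (587,352) and three-dot at (541,310).

```bash
python3 - <<'E'
from h import *
from scipy.optimize import least_squares
for n,(r0,r1,c0,c1) in dict(top=(150,230,285,345),side=(170,215,255,318)).items():
    im=np.load(f'pics/{n}0.npy');b=cv2.GaussianBlur(im,(3,3),0).astype(float)
    sub=b[r0:r1,c0:c1]
    m=np.uint8(sub[...,0]/sub[...,2]>1.29)
    m=cv2.morphologyEx(cv2.morphologyEx(m,cv2.MORPH_OPEN,np.ones((3,3))),cv2.MORPH_CLOSE,np.ones((7,7)))
    if n=='side':
        cv2.imwrite('pics/m.png',m*255)
    for c in cv2.findContours(m,0,cv2.CHAIN_APPROX_NONE)[0]:
        if cv2.contourArea(c)<300: continue
        P=(ray(n,c[:,0]+[c0,r0],.042)*1000).astype(np.float32)
        print(n,cv2.minAreaRect(P), cv2.boxPoints(cv2.minAreaRect(P)).round())
px=np.array([[701,317],[652,355],[587,352],[541,310]])/6.4+[90,155]-.42
P=ray('top',px,.18)*1000
f=lambda p:np.r_[[p[:2]+41*np.array([np.cos(p[2]-k*.698),np.sin(p[2]-k*.698)])-P[k] for k in range(4)]].ravel()
s=least_squares(f,[520,110,4]);print('axis',s.x[:2],'off yaw',np.degrees(s.x[2]),'res',s.fun.round(1))
print('disc',ray('top',np.array([622,268])/6.4+[90,155]-.42,.188)*1000)
q=ray('top',np.array([[615,270],[670,303]])/6.4+[90,155]-.42,.216);d=q[1]-q[0];print('pointer yaw',np.degrees(np.arctan2(d[1],d[0])))
E
```

```text
top ((548.37841796875, -252.00482177734375), (148.5502471923828, 69.1851806640625), 14.827770233154297) [[ 468. -238.]
 [ 485. -304.]
 [ 629. -266.]
 [ 611. -200.]]
side ((554.6228637695312, -269.7468566894531), (145.87059020996094, 155.27398681640625), 23.69137191772461) [[ 457. -228.]
 [ 519. -370.]
 [ 653. -312.]
 [ 590. -169.]]
axis [524.20831146 128.09253294] off yaw 238.29860894635294 res [ 0.2 -0.2 -0.1  0.5 -0.2 -0.2  0.1 -0. ]
disc [[523.48084703 127.6862474 ]]
pointer yaw -120.11632668173466
```

Correction: the pile's top is at z = 0.028, since two books make 28 mm. I'll recompute with that.

```bash
python3 - <<'E'
from h import *
im=np.load('pics/top0.npy')
b=cv2.GaussianBlur(im,(3,3),0).astype(float)
for th in(1.25,1.29,1.33):
    m=np.uint8(b[150:230,285:345,0]/b[150:230,285:345,2]>th)
    m=cv2.morphologyEx(cv2.morphologyEx(m,cv2.MORPH_OPEN,np.ones((3,3))),cv2.MORPH_CLOSE,np.ones((7,7)))
    for c in cv2.findContours(m,0,cv2.CHAIN_APPROX_NONE)[0]:
        if cv2.contourArea(c)>300: print(th,cv2.minAreaRect((ray('top',c[:,0]+[285,150],.028)*1000).astype(np.float32)))
rects('side',np.load('pics/side0.npy'),(.028,),600)
im=np.load('pics/side0.npy')
cv2.imwrite('pics/crop2.png',cv2.resize(im[175:215,250:320,::-1],(798,456),interpolation=cv2.INTER_CUBIC))
o=bot.get_obs()
from scipy.spatial.transform import Rotation as Ro
w=o['tool_rot'];print(Ro.from_quat([w[1],w[2],w[3],w[0]]).as_matrix().round(4))
E
```

```text
1.25 ((549.22119140625, -253.8274688720703), (151.2568359375, 71.46000671386719), 15.295899391174316)
1.29 ((548.904296875, -253.87611389160156), (149.95095825195312, 69.83760070800781), 14.827876091003418)
1.33 ((549.27001953125, -253.9439239501953), (147.79318237304688, 69.00300598144531), 14.905036926269531)
side px [200. 259.] z 0.028 xy mm 630.9 127.1 size 201.5 90.6 yaw 10.1
side px [224.  57.] z 0.028 xy mm 2021.4 -2462.2 size 3910.2 143.9 yaw -59.1
[[ 9.001e-01  4.357e-01 -9.000e-04]
 [ 4.357e-01 -9.001e-01  1.500e-03]
 [-1.000e-04 -1.700e-03 -1.000e+00]]
```

View pics/crop2.png

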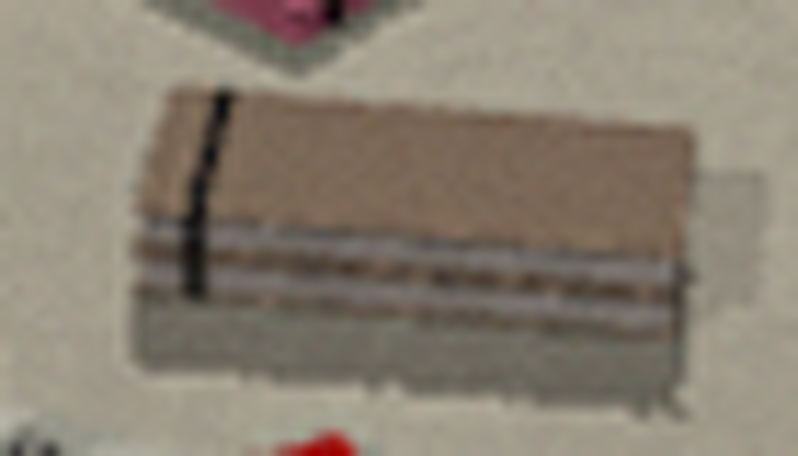

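The crop shows the pile's top-face corners at (172,88), (693,127), (688,255) and (138,218), with the band at the left, far end.

```bash
python3 - <<'E'
from h import *
P=ray('side',np.array([[172,88],[693,127],[688,255],[138,218]])/11.4+[250,175]-.45,.028)*1000
print(P.round(1),P.mean(0),cv2.minAreaRect(P.astype(np.float32)))
P2=ray('top',np.array([[468,268],[497,261],[518,332],[486,340]])/1.5625-.3,.028)*1000
print(P2.round(),P2.mean(0))
E
```

```text
[[ 625.6 -263.2]
 [ 484.1 -303.1]
 [ 465.7 -241.4]
 [ 607.4 -198.3]] [ 545.68649412 -251.49116715] ((545.2809448242188, -250.82049560546875), (148.14822387695312, 67.42089080810547), 15.75839900970459)
[[ 612. -205.]
 [ 627. -263.]
 [ 484. -307.]
 [ 467. -242.]] [ 547.2280007  -254.13825743]
```

```bash
cat >> h.py <<'E'
from scipy.spatial.transform import Rotation as Ro
def go(*targets):
    o=bot.get_obs();w=o['tool_rot'];R=Ro.from_quat([w[1],w[2],w[3],w[0]]).as_matrix();p=o['eef_pos']*1000
    yaw=np.degrees(np.arctan2(R[1,0],R[0,0]))
    print('at',p.round(1),'yaw',yaw.round(2),'tilt',R[:2,2].round(4),'F',o['contact_force'].round(1),'w',round(o['gripper_width'],3),'g',round(o['grasp_force'],1),'t',round(o['t'],2))
    for x,y,z,t in targets: print('->',(R.T@(np.array([x,y,z])-p)).round(1),'roll',round((yaw-t+180)%360-180,2))
E
```

send_rows(
  slide=[
    [34,-20,-9],
    [68,-41,-18],
    [103,-61,-26],
    [137,-82,-35],
    [172,-102,-44],
    [206,-123,-53],
    [240,-143,-61],
    [275,-164,-70],
  ],
  roll=[2,4,6,8,10,12,14,15.8],
  claw=[1,1,1,1,1,1,1,1],
  force=40,
)

```text
t: 0.77
eef_pos: [0.4704, -0.3385, 0.3013]
tool_rot: [-0.0, 0.996, 0.086, -0.0]
contact_force: [0.9, 0.2, 0.2]
gripper_width: 1.003
grasp_force: 0.0
```

```bash
python3 -c "
from h import *
go((500,-40,300,10),(525.5,272.5,260,10))"
```

```text
at [ 470.4 -338.5  301.3] yaw 9.91 tilt [-0.0007  0.0001] F [0.9 0.2 0.2] w 1.003 g 0.0 t 0.77
-> [  80.5 -289.     1.4] roll -0.09
-> [ 159.4 -592.4   41.4] roll -0.09
```

send_rows(
  slide=[
    [10,-38,0],
    [20,-75,0],
    [30,-113,0],
    [40,-150,0],
    [50,-188,0],
    [60,-225,0],
    [70,-263,0],
    [80,-300,0],
  ],
  roll=[0,0,0,0,0,0,0,0],
  claw=[1,1,1,1,1,1,1,1],
)

```text
t: 1.43
eef_pos: [0.4961, -0.029, 0.3011]
tool_rot: [0.0, 0.996, 0.087, -0.0]
contact_force: [-0.1, 1.1, -0.7]
gripper_width: 1.001
grasp_force: 0.0
```

send_rows(
  slide=[
    [10,-38,3],
    [20,-76,8],
    [30,-114,14],
    [40,-152,20],
    [50,-190,26],
    [60,-228,32],
    [70,-265,38],
    [79,-292,42],
  ],
  roll=[0,0,0,0,0,0,0,0],
  claw=[1,1,1,1,1,1,1,1],
)

```text
t: 2.1
eef_pos: [0.5223, 0.274, 0.2584]
tool_rot: [-0.0, 0.996, 0.089, -0.001]
contact_force: [0.9, 0.2, 0.3]
gripper_width: 0.998
grasp_force: 0.0
```

```bash
python3 -c "
from h import *
go((525.5,272.5,200,10),(525.5,272.5,180,10))"
```

```text
at [522.3 274.  258.4] yaw 10.19 tilt [-0.0014  0.0008] F [0.9 0.2 0.3] w 0.998 g 0.0 t 2.1
-> [ 2.9  2.1 58.4] roll 0.19
-> [ 2.9  2.1 78.4] roll 0.19
```

send_rows(
  slide=[
    [1,1,15],
    [3,2,30],
    [3,2,45],
    [3,2,58],
    [3,2,66],
    [3,2,72],
    [3,2,76],
    [3,2,76],
  ],
  roll=[0.2,0.2,0.2,0.2,0.2,0.2,0.2,0.2],
  claw=[1,1,1,1,1,1,1,1],
)

```text
t: 2.77
eef_pos: [0.5267, 0.2687, 0.1828]
tool_rot: [0.0, 0.996, 0.086, -0.0]
contact_force: [-0.1, -0.6, -0.3]
gripper_width: 1.001
grasp_force: 0.0
```

```bash
python3 - <<'E'
from h import *
go((525.5,272.5,180,10))
im=bot.read_camera('side');cv2.imwrite('pics/c3.png',cv2.resize(im[190:310,120:280,::-1],(800,600),interpolation=cv2.INTER_CUBIC))
E
```

```text
at [526.7 268.7 182.8] yaw 9.82 tilt [-0.0006 -0.0003] F [-0.1 -0.6 -0.3] w 1.001 g 0.0 t 2.77
-> [-0.6 -3.9  2.8] roll -0.18
```

View pics/c3.png

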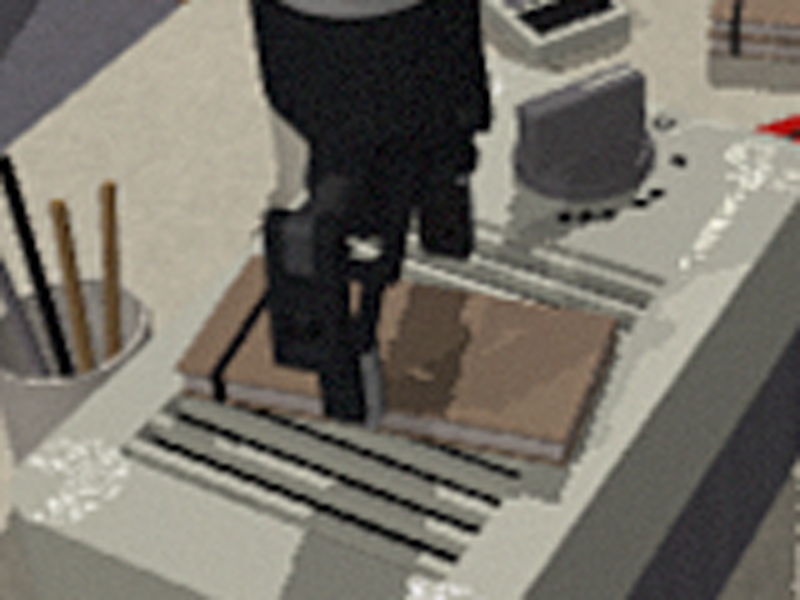

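The side crop shows the +y finger beside the book's edge, with its tip at about (345,420). I'll centre it and step down.

send_rows(
  slide=[
    [0,-2,0],
    [0,-4,0],
    [0,-4,1],
    [0,-4,2],
    [0,-4,3],
    [0,-4,4],
    [0,-4,5],
    [0,-4,5],
  ],
  roll=[-0.2,-0.2,-0.2,-0.2,-0.2,-0.2,-0.2,-0.2],
  claw=[1,1,1,1,1,1,1,1],
)

```text
t: 3.48
eef_pos: [0.5261, 0.2727, 0.178]
tool_rot: [0.0, 0.996, 0.087, -0.0]
contact_force: [0.3, 0.1, 0.1]
gripper_width: 0.998
grasp_force: 0.0
```

```bash
python3 -c "
from h import *
go((525.5,272.5,175,10))"
```

```text
at [526.1 272.7 178. ] yaw 10.02 tilt [-0.0003 -0.0003] F [0.3 0.1 0.1] w 0.998 g 0.0 t 3.48
-> [-0.6  0.1  3. ] roll 0.02
```

send_rows(
  slide=[
    [0,0,1],
    [0,0,1],
    [0,0,1],
    [0,0,1],
    [0,0,1],
    [0,0,1],
    [0,0,1],
    [0,0,1],
  ],
  roll=[0,0,0,0,0,0,0,0],
  claw=[0.9,0.85,0.8,0.77,0.74,0.7,0.66,0.6],
  force=40,
)

```text
t: 4.15
eef_pos: [0.5264, 0.273, 0.1777]
tool_rot: [-0.0, 0.996, 0.087, 0.0]
contact_force: [-0.4, -0.7, 5.2]
gripper_width: 0.759
grasp_force: 45.3
```

```bash
python3 -c "
from h import *
go((525.5,272.5,290,10))"
```

```text
at [526.4 273.  177.7] yaw 10.03 tilt [0.0006 0.0002] F [-0.4 -0.7  5.2] w 0.759 g 45.3 t 4.15
-> [  -0.9    0.3 -112.3] roll 0.03
```

send_rows(
  slide=[
    [0,0,-3],
    [0,0,-8],
    [0,0,-18],
    [0,0,-32],
    [0,0,-50],
    [0,0,-70],
    [0,0,-85],
    [0,0,-90],
  ],
  roll=[0,0,0,0,0,0,0,0],
  claw=[0.5,0.5,0.5,0.5,0.5,0.5,0.5,0.5],
  force=50,
)

```text
t: 4.82
eef_pos: [0.5272, 0.2738, 0.2706]
tool_rot: [-0.001, 0.996, 0.087, 0.002]
contact_force: [-0.8, 0.2, -0.3]
gripper_width: 0.755
grasp_force: 55.8
```

```bash
python3 - <<'E'
from h import *
for n in('top','side'):
    im=bot.read_camera(n);cv2.imwrite(f'pics/{n}4.png',cv2.resize(im[:,:,::-1],(800,600)))
go((547.3,-252.5,267,15.4))
E
```

```text
at [526.7 273.2 268.5] yaw 10.03 tilt [0.0021 0.0011] F [ 0.9 -0.3 -0.7] w 0.756 g 55.8 t 4.92
-> [-71.2 521.3   1. ] roll -5.37
```

View pics/side4.png

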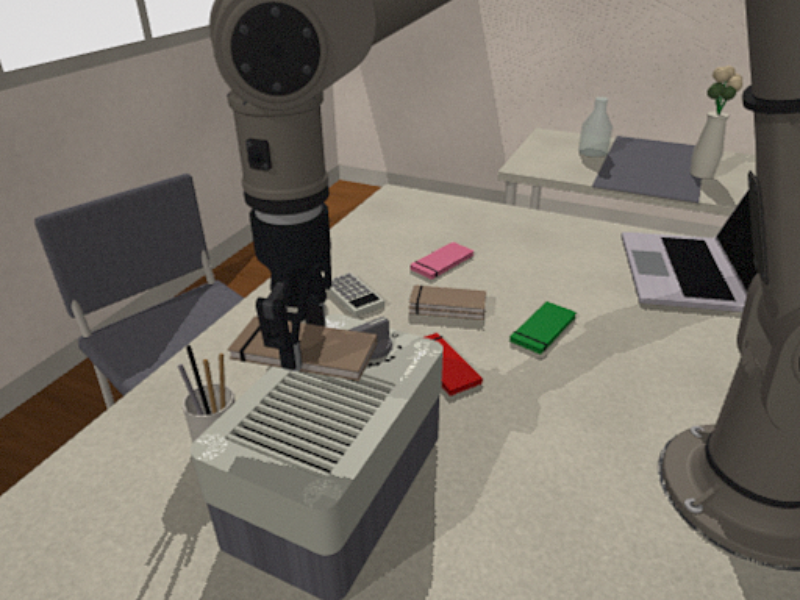

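The side view shows the book held level in the gripper and the outlet clear.

send_rows(
  slide=[
    [-3,20,0],
    [-7,50,0],
    [-11,85,0],
    [-16,121,0],
    [-21,157,0],
    [-26,193,0],
    [-31,229,0],
    [-36,265,0],
  ],
  roll=[0,-0.5,-1,-1.5,-2,-2.5,-3,-3.5],
  claw=[0.5,0.5,0.5,0.5,0.5,0.5,0.5,0.5],
)

```text
t: 5.58
eef_pos: [0.5359, 0.0038, 0.266]
tool_rot: [-0.0, 0.993, 0.118, -0.001]
contact_force: [-0.5, 1.1, -0.8]
gripper_width: 0.759
grasp_force: 55.8
```

```bash
python3 - <<'E'
from h import *
go((548.2,-252.2,180,15.4))
E
```

```text
at [535.9   3.8 266. ] yaw 13.55 tilt [-0.002  -0.0001] F [-0.5  1.1 -0.8] w 0.759 g 55.8 t 5.58
-> [-47.8 251.7  86. ] roll -1.85
```

send_rows(
  slide=[
    [-7,37,8],
    [-14,74,20],
    [-21,110,33],
    [-28,147,48],
    [-35,184,63],
    [-41,216,76],
    [-45,240,84],
    [-48,252,86],
  ],
  roll=[-0.3,-0.6,-0.9,-1.2,-1.5,-1.7,-1.8,-1.8],
  claw=[0.5,0.5,0.5,0.5,0.5,0.5,0.5,0.5],
)

```text
t: 6.25
eef_pos: [0.5466, -0.2545, 0.1781]
tool_rot: [-0.0, 0.991, 0.131, -0.002]
contact_force: [-0.7, 0.1, -0.9]
gripper_width: 0.753
grasp_force: 55.7
```

send_rows(
  slide=[
    [0,0,10],
    [0,0,30],
    [0,0,55],
    [0,0,80],
    [0,0,95],
    [0,0,105],
    [0,0,110],
    [0,0,110],
  ],
  roll=[0,0,0,0,0,0,0,0],
  claw=[0.5,0.5,0.5,0.5,0.5,0.5,0.5,0.5],
)

```text
t: 6.92
eef_pos: [0.5491, -0.249, 0.0705]
tool_rot: [-0.001, 0.991, 0.134, -0.0]
contact_force: [-0.3, -0.7, -0.7]
gripper_width: 0.754
grasp_force: 55.8
```

```bash
python3 - <<'E'
from h import *
im=bot.read_camera('side');cv2.imwrite('pics/c5.png',cv2.resize(im[120:240,220:380,::-1],(800,600),interpolation=cv2.INTER_CUBIC))
go((548.2,-252.2,28,15.4))
E
```

```text
at [ 549.6 -249.6   71.5] yaw 15.39 tilt [0.0002 0.0004] F [ 0.4 -0.5 -0.7] w 0.752 g 55.8 t 6.97
-> [-2.   2.2 43.5] roll -0.01
```

View pics/c5.png

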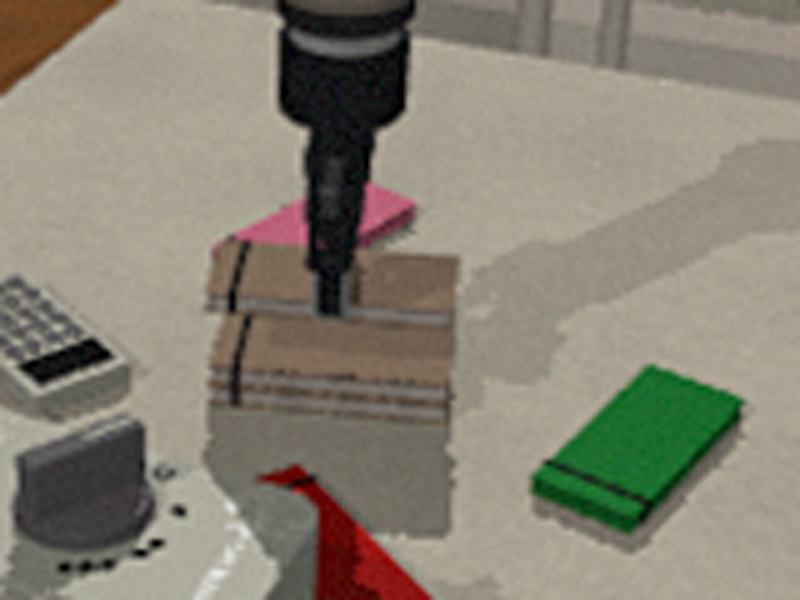

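The side crop shows the held book's near edge at (205-455, 310) parallel to the pile's. It still needs a small shift.

send_rows(
  slide=[
    [-1,1,5],
    [-2,2,12],
    [-2,2,20],
    [-2,2,27],
    [-2,2,32],
    [-2,2,35],
    [-2,2,36],
    [-2,2,36],
  ],
  roll=[0,0,0,0,0,0,0,0],
  claw=[0.5,0.5,0.5,0.5,0.5,0.5,0.5,0.5],
)

```text
t: 7.63
eef_pos: [0.5477, -0.2529, 0.0349]
tool_rot: [-0.0, 0.991, 0.133, -0.0]
contact_force: [-0.3, 0.1, -0.3]
gripper_width: 0.757
grasp_force: 55.8
```

```bash
python3 - <<'E'
from h import *
a=bot.read_camera('side');b=bot.read_camera('top')
f=lambda i,s:cv2.resize(i[:,:,::-1],s,interpolation=cv2.INTER_CUBIC)
cv2.imwrite('pics/c6.png',np.hstack([f(a[160:220,250:330],(480,360)),f(b[155:230,280:345],(312,360))]))
go((548.2,-252.2,25.7,15.4))
E
```

```text
at [ 548.  -253.1   35.4] yaw 15.33 tilt [ 0.0003 -0.0001] F [ 1.2 -0.5 -1.4] w 0.755 g 55.8 t 7.73
-> [ 0.4 -0.8  9.7] roll -0.07
```

View pics/c6.png

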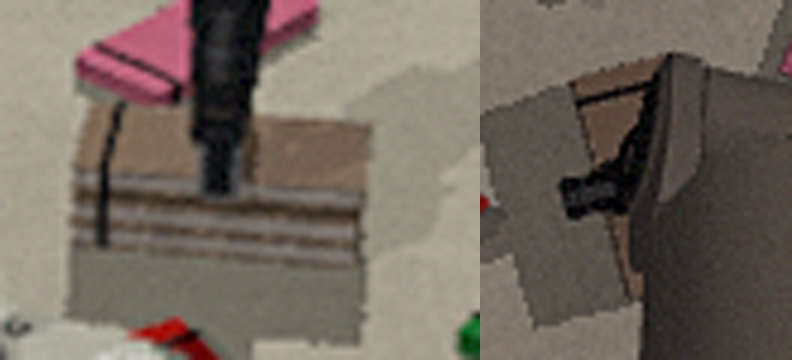

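The side crop shows the held book's near corners, right x≈363 and left ≈75, lined up with the pile's, with only a small gap left. I'll lower it now.

send_rows(
  slide=[
    [0,0,2],
    [0,0,4],
    [0,0,6],
    [0,0,7.5],
    [0,0,8.5],
    [0,0,9.5],
    [0,0,10],
    [0,0,10],
  ],
  roll=[0,0,0,0,0,0,0,0],
  claw=[0.5,0.5,0.5,0.5,0.5,0.5,0.5,0.5],
)

```text
t: 8.4
eef_pos: [0.5477, -0.253, 0.0258]
tool_rot: [0.0, 0.991, 0.133, -0.0]
contact_force: [-3.2, 0.9, 4.6]
gripper_width: 0.762
grasp_force: 56.4
```

send_rows(
  slide=[
    [0,0,0],
    [0,0,0],
    [0,0,0],
    [0,0,0],
    [0,0,0],
    [0,0,0],
    [0,0,0],
    [0,0,0],
  ],
  roll=[0,0,0,0,0,0,0,0],
  claw=[0.78,0.82,0.86,0.9,0.95,1,1,1],
)

```text
t: 9.07
eef_pos: [0.5478, -0.253, 0.0252]
tool_rot: [-0.0, 0.991, 0.133, -0.0]
contact_force: [-0.4, -0.6, 0.5]
gripper_width: 0.999
grasp_force: 0.0
```

send_rows(
  slide=[
    [0,0,-5],
    [0,0,-20],
    [0,0,-50],
    [0,0,-85],
    [0,0,-125],
    [0,0,-165],
    [0,0,-205],
    [0,0,-240],
  ],
  roll=[0,0,0,0,0,0,0,0],
  claw=[1,1,1,1,1,1,1,1],
)

```text
t: 9.73
eef_pos: [0.5479, -0.253, 0.2687]
tool_rot: [0.001, 0.991, 0.133, 0.001]
contact_force: [0.9, -0.2, 1.1]
gripper_width: 0.997
grasp_force: 0.0
```

```bash
python3 - <<'E'
from h import *
a=bot.read_camera('side')
cv2.imwrite('pics/c7.png',cv2.resize(a[165:215,250:320,::-1],(798,570),interpolation=cv2.INTER_CUBIC))
go((522.5,129.5,300,58.3))
E
```

```text
at [ 551.3 -254.1  276.2] yaw 15.32 tilt [ 0.0123 -0.0047] F [ 3.6 -1.3  5. ] w 0.997 g 0.0 t 9.78
-> [  73.9 -377.4  -26. ] roll -42.98
```

View pics/c7.png

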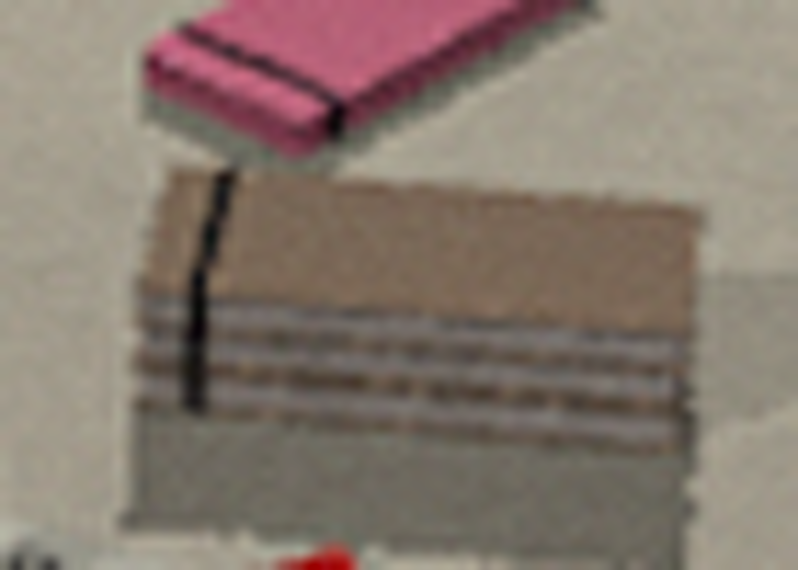

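send_rows(
  slide=[
    [7,-35,-4],
    [14,-73,-8],
    [21,-110,-12],
    [28,-147,-16],
    [35,-184,-20],
    [42,-221,-24],
    [49,-258,-26],
    [56,-295,-26],
  ],
  roll=[-5,-10,-16,-22,-28,-33,-38,-43],
  claw=[1,1,1,1,1,1,1,1],
)

```text
t: 10.45
eef_pos: [0.5234, 0.048, 0.2921]
tool_rot: [0.0, 0.872, 0.489, 0.001]
contact_force: [0.3, 0.4, -0.1]
gripper_width: 0.999
grasp_force: 0.0
```

```bash
python3 - <<'E'
from h import *
P=ray('side',np.array([[172,170],[700,207],[692,332],[140,297]])/11.4+[250,165]-.45,.042)*1000
print(P.round(1),P.mean(0),cv2.minAreaRect(P.astype(np.float32)))
b=cv2.GaussianBlur(bot.read_camera('top'),(3,3),0).astype(float)
for th in(1.25,1.29,1.33):
    m=np.uint8(b[150:230,285:345,0]/b[150:230,285:345,2]>th)
    m=cv2.morphologyEx(cv2.morphologyEx(m,cv2.MORPH_OPEN,np.ones((3,3))),cv2.MORPH_CLOSE,np.ones((7,7)))
    for c in cv2.findContours(m,0,cv2.CHAIN_APPROX_NONE)[0]:
        if cv2.contourArea(c)>300: print(th,cv2.minAreaRect((ray('top',c[:,0]+[285,150],.042)*1000).astype(np.float32)))
go((522.5,129.5,260,58.3))
E
```

```text
[[ 623.4 -258.1]
 [ 481.8 -299.2]
 [ 464.6 -238.4]
 [ 605.3 -194.7]] [ 543.77435854 -247.62442606] ((543.5425415039062, -246.98097229003906), (147.6701202392578, 65.95939636230469), 16.172624588012695)
1.25 ((547.99609375, -252.0303955078125), (152.28871154785156, 71.06733703613281), 14.98420238494873)
1.29 ((547.6621704101562, -252.10572814941406), (150.08395385742188, 69.51761627197266), 14.95613956451416)
1.33 ((548.2332153320312, -251.7106170654297), (148.6691436767578, 67.7519302368164), 14.900785446166992)
at [522.2  57.5 292.4] yaw 59.46 tilt [0.0015 0.0046] F [-1.1  7.   0.8] w 1.002 g 0.0 t 10.5
-> [ 62.  -36.3  32.7] roll 1.16
```

```bash
python3 - <<'E'
from h import *
im=cv2.imread('pics/c7.png').astype(float);g=im.mean(2)
sh=lambda c:(c-140)*35/552
for lo,hi in((230,380),(380,530),(530,670)):
    prof=np.mean([[g[int(round(y+sh(c))),c] for y in range(270,440)] for c in range(lo,hi,3)],0)
    # local extrema by parabola-ish centroid
    from scipy.signal import find_peaks
    s=np.convolve(prof,np.ones(5)/5,'same')
    print(lo,'max',find_peaks(s,prominence=5)[0]+270,'min',find_peaks(-s,prominence=5)[0]+270)
# right and left ends per stripe (white strip rows)
for k,y0 in enumerate((309,346,384)):
    out=[]
    for a,b in((90,190),(620,750)):
        pr=np.mean([[g[int(round(y+sh(c))),c] for c in range(a,b)] for y in range(y0-5,y0+6)],0)
        out.append(pr[::5].round().astype(int).tolist())
    print(k,out)
P=bot.camera_model('side');T=np.array(P['camera_from_world']);K=np.array(P['camera_matrix'])
pr=lambda p:(lambda c:(K@c/c[2])[:2])(T[:3,:3]@p+T[:3,3])
n=np.array([-.26,.966,0])*.033;c=np.array([.547,-.252,0])
for z in(.007,.021,.035,.042): print(z,((pr(c+n+[0,0,z])-[250,165]+.45)*11.4).round(1), ((pr(c+n+n/33+[0,0,z])-pr(c+n+[0,0,z]))*11.4).round(1))
E
```

```text
230 max [272 311 349 390 429] min [296 330 369 409]
380 max [276 314 351 393 432] min [299 333 372 412]
530 max [277 317 354 396 436] min [300 336 375 416]
0 [[151, 152, 153, 154, 155, 158, 156, 150, 140, 123, 109, 98, 95, 96, 100, 105, 112, 113, 100, 81], [99, 98, 96, 96, 100, 101, 99, 100, 103, 105, 102, 95, 93, 95, 104, 116, 130, 138, 141, 140, 137, 135, 136, 137, 136, 136]]
1 [[152, 152, 152, 150, 151, 154, 155, 156, 151, 135, 120, 107, 102, 100, 101, 101, 101, 96, 76, 55], [96, 100, 103, 103, 101, 96, 91, 93, 99, 105, 99, 84, 81, 90, 106, 121, 133, 140, 139, 138, 136, 134, 134, 135, 136, 138]]
2 [[157, 155, 152, 150, 151, 156, 157, 155, 148, 138, 127, 115, 110, 105, 105, 104, 103, 96, 75, 51], [82, 86, 87, 89, 93, 93, 91, 90, 88, 86, 80, 73, 67, 63, 71, 92, 115, 130, 134, 140, 142, 145, 148, 151, 151, 149]]
0.007 [402.4 412.4] [-0.4  2.1]
0.021 [404.1 369.8] [-0.4  2.1]
0.035 [405.8 326.6] [-0.4  2. ]
0.042 [406.6 304.8] [-0.4  2. ]
```

The stripe spacing shows the top book sits about 2.5 mm toward +y. I'll square the pile by closing the fingers on all three books at once.

```bash
python3 - <<'E'
from h import *
go((548.4,-255.4,200,15.2))
E
```

```text
at [522.2  57.5 292.4] yaw 59.46 tilt [0.0015 0.0046] F [-1.1  7.   0.8] w 1.002 g 0.0 t 10.5
-> [-256.6  181.6   90.9] roll 44.26
```

send_rows(
  slide=[
    [-30,21,5],
    [-62,44,12],
    [-94,66,25],
    [-126,89,38],
    [-158,112,50],
    [-190,135,62],
    [-222,158,72],
    [-254,180,80],
  ],
  roll=[5,10,16,22,28,34,39,43.3],
  claw=[1,1,1,1,1,1,1,1],
)

```text
t: 11.17
eef_pos: [0.543, -0.2665, 0.2105]
tool_rot: [0.0, 0.992, 0.128, -0.0]
contact_force: [-0.1, 0.1, -0.2]
gripper_width: 0.996
grasp_force: 0.0
```

send_rows(
  slide=[
    [0,0,0],
    [0,0,0],
    [0,0,0],
    [0,0,0],
    [0,0,0],
    [0,0,0],
    [0,0,0],
    [0,0,0],
  ],
  roll=[0,0,0,0,0,0,0,0],
  claw=[1,1,1,1,1,1,1,1],
)

```text
t: 11.83
eef_pos: [0.5438, -0.2639, 0.2115]
tool_rot: [0.0, 0.991, 0.131, 0.0]
contact_force: [0.7, -0.3, 0.8]
gripper_width: 1.004
grasp_force: 0.0
```

```bash
python3 - <<'E'
from h import *
go((548.4,-255.4,80,15.2))
E
```

```text
at [ 543.8 -263.9  211.5] yaw 15.08 tilt [ 0.0004 -0.0001] F [ 0.7 -0.3  0.8] w 1.004 g 0.0 t 11.83
-> [  6.6  -7.  131.5] roll -0.12
```

send_rows(
  slide=[
    [3,-3,15],
    [6.6,-7,45],
    [6.6,-7,80],
    [6.6,-7,110],
    [6.6,-7,125],
    [6.6,-7,131],
    [6.6,-7,131],
    [6.6,-7,131],
  ],
  roll=[-0.1,-0.1,-0.1,-0.1,-0.1,-0.1,-0.1,-0.1],
  claw=[1,1,1,1,1,1,1,1],
)

```text
t: 12.5
eef_pos: [0.5489, -0.256, 0.0811]
tool_rot: [0.0, 0.991, 0.132, 0.0]
contact_force: [0.3, -0.1, -0.0]
gripper_width: 1.001
grasp_force: 0.0
```

```bash
python3 - <<'E'
from h import *
go((548.4,-255.4,5,15.2))
E
```

```text
at [ 548.9 -256.    81.1] yaw 15.14 tilt [ 0.001  -0.0003] F [ 0.3 -0.1 -0. ] w 1.001 g 0.0 t 12.5
-> [-0.4 -0.8 76.1] roll -0.06
```

send_rows(
  slide=[
    [-0.4,-0.6,15],
    [-0.4,-0.6,35],
    [-0.4,-0.6,52],
    [-0.4,-0.6,64],
    [-0.4,-0.6,72],
    [-0.4,-0.6,76],
    [-0.4,-0.6,76],
    [-0.4,-0.6,76],
  ],
  roll=[0,0,0,0,0,0,0,0],
  claw=[1,1,1,1,1,1,1,1],
)

```text
t: 13.17
eef_pos: [0.5483, -0.2557, 0.005]
tool_rot: [0.0, 0.991, 0.132, 0.001]
contact_force: [0.6, -0.0, 0.4]
gripper_width: 1.0
grasp_force: 0.0
```

send_rows(
  slide=[
    [0,0,0],
    [0,0,0],
    [0,0,0],
    [0,0,0],
    [0,0,0],
    [0,0,0],
    [0,0,0],
    [0,0,0],
  ],
  roll=[0,0,0,0,0,0,0,0],
  claw=[0.92,0.87,0.83,0.8,0.78,0.76,0.74,0.7],
  force=40,
)

```text
t: 13.83
eef_pos: [0.5481, -0.2559, 0.0049]
tool_rot: [0.0, 0.991, 0.132, 0.0]
contact_force: [-0.6, -1.4, 4.7]
gripper_width: 0.768
grasp_force: 43.0
```

send_rows(
  slide=[
    [0,0,0],
    [0,0,0],
    [0,0,0],
    [0,0,0],
    [0,0,0],
    [0,0,0],
    [0,0,0],
    [0,0,0],
  ],
  roll=[0,0,0,0,0,0,0,0],
  claw=[0.7,0.7,0.8,0.85,0.9,1,1,1],
)

```text
t: 14.5
eef_pos: [0.5476, -0.2554, 0.0042]
tool_rot: [-0.0, 0.991, 0.132, -0.0]
contact_force: [-0.1, -0.2, 0.7]
gripper_width: 1.004
grasp_force: 0.0
```

send_rows(
  slide=[
    [0,0,-5],
    [0,0,-20],
    [0,0,-50],
    [0,0,-85],
    [0,0,-125],
    [0,0,-165],
    [0,0,-205],
    [0,0,-240],
  ],
  roll=[0,0,0,0,0,0,0,0],
  claw=[1,1,1,1,1,1,1,1],
)

```text
t: 15.17
eef_pos: [0.5477, -0.2555, 0.2477]
tool_rot: [0.0, 0.991, 0.132, 0.001]
contact_force: [-0.5, 0.1, 1.0]
gripper_width: 0.997
grasp_force: 0.0
```

```bash
python3 - <<'E'
from h import *
from scipy.signal import find_peaks
a=bot.read_camera('side');np.save('pics/side8.npy',a)
im=cv2.resize(a[165:215,250:320,::-1],(798,570),interpolation=cv2.INTER_CUBIC);cv2.imwrite('pics/c8.png',im)
g=im.astype(float).mean(2)
sh=lambda c:(c-140)*35/552
for lo,hi in((230,380),(380,530),(530,670)):
    prof=np.mean([[g[int(round(y+sh(c))),c] for y in range(270,440)] for c in range(lo,hi,3)],0)
    s=np.convolve(prof,np.ones(5)/5,'same')
    print(lo,'max',find_peaks(s,prominence=5)[0]+270,'min',find_peaks(-s,prominence=5)[0]+270)
go((522.5,129.5,300,58.3))
E
```

```text
230 max [272 305 347 391 428] min [290 326 369 409]
380 max [272 308 351 393 432] min [293 329 373 412]
530 max [272 311 354 396 436] min [295 332 375 417]
at [ 551.2 -256.7  255.1] yaw 15.12 tilt [ 0.0121 -0.0047] F [ 1.6 -1.4  5.2] w 1.002 g 0.0 t 15.22
-> [  73.4 -379.9  -47.1] roll -43.18
```

View pics/c8.png

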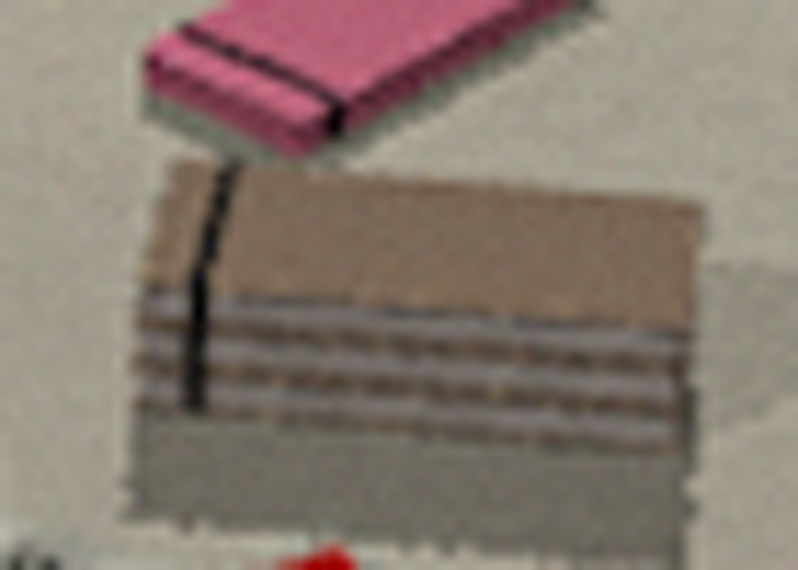

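The three page stripes are now evenly spaced (42 and 43 px) and the band is continuous, so the pile is aligned. Next is the selector.

send_rows(
  slide=[
    [7,-37,-10],
    [14,-74,-20],
    [21,-111,-28],
    [28,-148,-34],
    [35,-185,-36],
    [42,-222,-36],
    [49,-259,-36],
    [56,-296,-36],
  ],
  roll=[-5,-10,-16,-22,-28,-33,-38,-43],
  claw=[1,1,1,1,1,1,1,1],
)

```text
t: 15.88
eef_pos: [0.5238, 0.0465, 0.2806]
tool_rot: [0.0, 0.873, 0.488, 0.0]
contact_force: [0.5, 0.9, 0.7]
gripper_width: 0.997
grasp_force: 0.0
```

send_rows(
  slide=[
    [20,-11,0],
    [40,-23,0],
    [54,-31,0],
    [60,-35,0],
    [60,-35,0],
    [60,-35,0],
    [60,-35,0],
    [60,-35,0],
  ],
  roll=[0,0,0,0,0,0,0,0],
  claw=[1,1,1,1,1,1,1,1],
)

```text
t: 16.55
eef_pos: [0.5266, 0.1126, 0.2802]
tool_rot: [0.0, 0.875, 0.485, -0.0]
contact_force: [-0.7, -0.1, -0.3]
gripper_width: 0.999
grasp_force: 0.0
```

```bash
python3 - <<'E'
from h import *
go((522.5,129.5,230,58.3))
# axis cross-check from side view: four marks as dark blobs near the selector
a=np.load('pics/side0.npy');g=a.astype(float).mean(2)
for w,y in (('ring',238.3),('two',158.3)):
    m=bot.camera_model('side');T=np.array(m['camera_from_world']);K=np.array(m['camera_matrix'])
    p=np.array([.5225+.041*np.cos(np.radians(y)),.1295+.041*np.sin(np.radians(y)),.18]);c=T[:3,:3]@p+T[:3,3];print(w,(K@c/c[2])[:2].round(1))
# marks seen in c3 crop (5x, offset 120,190): ring (665,122), one (680,160), two (648,198), three (590,215)
px=np.array([[665,122],[680,160],[649,198],[588,215]])/5+[120,190]-.4
P=ray('side',px,.18)*1000
from scipy.optimize import least_squares
f=lambda p:np.r_[[p[:2]+41*np.array([np.cos(p[2]-k*.698),np.sin(p[2]-k*.698)])-P[k] for k in range(4)]].ravel()
s=least_squares(f,[520,110,4]);print('axis',s.x[:2],'off yaw',np.degrees(s.x[2]),'res',s.fun.round(1))
E
```

```text
at [526.6 112.6 280.2] yaw 57.99 tilt [-0.0001 -0.0008] F [-0.7 -0.1 -0.3] w 0.999 g 0.0 t 16.55
-> [ 12.2 -12.4  50.2] roll -0.31
ring [252.1 214.3]
two [249.1 229.3]
axis [521.81651486 128.43625235] off yaw 238.2378127657099 res [-0.   0.3  0.   0.2 -0.2 -0.6  0.2  0.1]
```

send_rows(
  slide=[
    [6,-6,10],
    [11.5,-11.4,25],
    [11.5,-11.4,40],
    [11.5,-11.4,50],
    [11.5,-11.4,50],
    [11.5,-11.4,50],
    [11.5,-11.4,50],
    [11.5,-11.4,50],
  ],
  roll=[-0.3,-0.3,-0.3,-0.3,-0.3,-0.3,-0.3,-0.3],
  claw=[1,1,1,1,1,1,1,1],
)

```text
t: 17.22
eef_pos: [0.5234, 0.1301, 0.2311]
tool_rot: [0.0, 0.873, 0.488, 0.001]
contact_force: [-0.2, 0.8, -0.8]
gripper_width: 1.005
grasp_force: 0.0
```

```bash
python3 - <<'E'
from h import *
go((523,128.3,192,58.3))
E
```

```text
at [523.4 130.1 231.1] yaw 58.4 tilt [0.0015 0.0003] F [-0.2  0.8 -0.8] w 1.005 g 0.0 t 17.22
-> [-1.8  0.5 39.1] roll 0.1
```

send_rows(
  slide=[
    [-1.5,0.5,10],
    [-1.5,0.5,22],
    [-1.5,0.5,32],
    [-1.5,0.5,37],
    [-1.5,0.5,39],
    [-1.5,0.5,39],
    [-1.5,0.5,39],
    [-1.5,0.5,39],
  ],
  roll=[0,0,0,0,0,0,0,0],
  claw=[1,1,1,1,0.9,0.7,0.5,0.35],
  force=30,
)

```text
t: 17.88
eef_pos: [0.5228, 0.1288, 0.1917]
tool_rot: [0.0, 0.873, 0.488, 0.0]
contact_force: [-0.4, -0.2, 0.4]
gripper_width: 0.488
grasp_force: 0.0
```

send_rows(
  slide=[
    [0,0,0],
    [0,0,0],
    [0,0,0],
    [0,0,0],
    [0,0,0],
    [0,0,0],
    [0,0,0],
    [0,0,0],
  ],
  roll=[0,0,0,0,0,0,0,0],
  claw=[0.28,0.24,0.21,0.18,0.15,0.12,0.1,0.1],
  force=30,
)

```text
t: 18.55
eef_pos: [0.524, 0.1278, 0.1919]
tool_rot: [0.001, 0.873, 0.488, 0.001]
contact_force: [4.4, -2.9, 0.7]
gripper_width: 0.169
grasp_force: 31.1
```

```bash
python3 - <<'E'
from h import *
go((523,128.3,192,58.3))
E
```

```text
at [524.  127.8 191.9] yaw 58.37 tilt [ 0.003  -0.0004] F [ 4.4 -2.9  0.7] w 0.169 g 31.1 t 18.55
-> [-0.1 -1.2 -0.1] roll 0.07
```

send_rows(
  slide=[
    [0,0.8,0],
    [0,1.5,0],
    [0,1.5,0],
    [0,1.5,0],
    [0,1.5,0],
    [0,1.5,0],
    [0,1.5,0],
    [0,1.5,0],
  ],
  roll=[2,7,13,18,24,30,35,40],
  claw=[0.1,0.1,0.1,0.1,0.1,0.1,0.1,0.1],
  force=60,
)

```text
t: 19.22
eef_pos: [0.5239, 0.1281, 0.192]
tool_rot: [-0.0, 0.987, 0.158, 0.0]
contact_force: [0.2, -0.3, 4.5]
gripper_width: 0.158
grasp_force: 62.4
```

```bash
python3 - <<'E'
from h import *
go((524,127.8,192,-21.7))
E
```

```text
at [523.9 128.1 192. ] yaw 18.18 tilt [0.0006 0.0003] F [ 0.2 -0.3  4.5] w 0.158 g 62.4 t 19.22
-> [0.  0.3 0. ] roll 39.88
```

Forces are negligible and the turn is tracking.

send_rows(
  slide=[
    [0,0,0],
    [0,0,0],
    [0,0,0],
    [0,0,0],
    [0,0,0],
    [0,0,0],
    [0,0,0],
    [0,0,0],
  ],
  roll=[5,11,17,23,29,35,40,40],
  claw=[0.1,0.1,0.1,0.1,0.1,0.1,0.1,0.1],
)

```text
t: 19.88
eef_pos: [0.5239, 0.1285, 0.192]
tool_rot: [-0.0, 0.982, -0.188, 0.0]
contact_force: [-0.5, 1.1, 4.4]
gripper_width: 0.161
grasp_force: 62.3
```

send_rows(
  slide=[
    [0,0,0],
    [0,0,0],
    [0,0,0],
    [0,0,0],
    [0,0,0],
    [0,0,0],
    [0,0,0],
    [0,0,0],
  ],
  roll=[0,0,0,0,0,0,0,0],
  claw=[0.1,0.1,0.3,0.5,0.7,0.8,0.8,0.8],
)

```text
t: 20.55
eef_pos: [0.5236, 0.1277, 0.1911]
tool_rot: [0.0, 0.982, -0.187, -0.0]
contact_force: [0.2, 0.2, 1.0]
gripper_width: 0.8
grasp_force: 0.0
```

send_rows(
  slide=[
    [0,0,-5],
    [0,0,-20],
    [0,0,-45],
    [0,0,-80],
    [0,0,-110],
    [-10,30,-130],
    [-20,65,-135],
    [-30,100,-135],
  ],
  roll=[0,0,0,0,0,0,0,0],
  claw=[0.8,0.8,0.8,0.8,0.8,0.8,0.8,0.8],
)

```text
t: 21.22
eef_pos: [0.4594, 0.0458, 0.3287]
tool_rot: [-0.001, 0.983, -0.186, 0.002]
contact_force: [0.2, 0.1, -0.5]
gripper_width: 0.801
grasp_force: 0.0
```

send_rows(
  slide=[
    [-35,10,0],
    [-70,25,0],
    [-95,45,0],
    [-110,75,0],
    [-115,105,0],
    [-118,125,0],
    [-120,130,0],
    [-120,130,0],
  ],
  roll=[0,0,0,0,0,0,0,0],
  claw=[0.8,0.8,0.8,0.8,0.8,0.8,0.8,0.8],
)

```text
t: 21.88
eef_pos: [0.2991, -0.0316, 0.3267]
tool_rot: [-0.0, 0.982, -0.188, 0.001]
contact_force: [1.3, 0.6, -0.0]
gripper_width: 0.8
grasp_force: 0.0
```

```bash
python3 - <<'E'
from h import *
go()
a=bot.read_camera('side').astype(float);b=bot.read_camera('top').astype(float)
np.save('pics/top9.npy',b)
# pointer line: bright pixels on the bar's top (z=.216) within 32 mm of axis
v,u=np.mgrid[175:215,165:205];q=np.c_[u.ravel(),v.ravel()]
P=ray('top',q,.216)*1000-[524,128];g=b[v.ravel(),u.ravel()].mean(1)
k=(np.hypot(*P.T)<26)
w=np.clip(g[k]-np.percentile(g[k],50)-20,0,None);c=(P[k]*w[:,None]).sum(0)/w.sum()
print('pointer centroid',c,'yaw',np.degrees(np.arctan2(c[1],c[0])),'n',(w>0).sum(), 'want',-21.7+180)
for n in('top0',):
    g0=np.load(f'pics/{n}.npy').astype(float)[v.ravel(),u.ravel()].mean(1)[k];w=np.clip(g0-np.median(g0)-20,0,None);c=(P[k]*w[:,None]).sum(0)/w.sum();print('before',c,np.degrees(np.arctan2(c[1],c[0])))
# bystanders: changed pixels top before/after
d=np.abs(b-np.load('pics/top0.npy').astype(float)).mean(2)
for nm,(x,y) in dict(mug=(240,123),calc=(302,131),pot=(157,129),red=(259,209),green=(315,253),pink=(368,169)).items(): print(nm,d[y-18:y+18,x-18:x+18].mean().round(1))
E
```

```text
at [299.1 -31.6 326.7] yaw -21.7 tilt [0.0013 0.0003] F [ 1.3  0.6 -0. ] w 0.8 g 0.0 t 21.88
pointer centroid [-12.24887715   4.96779582] yaw 157.92392630730436 n 15 want 158.3
before [ -8.17630153 -12.86061969] -122.44667632266437
mug 3.4
calc 3.6
pot 3.3
red 4.7
green 3.9
pink 3.3
```

```bash
python3 -c "
from station import bot
print(bot.hand_in())"
```

```text
the job is handed in; nothing more can be done
None
```

I squared the notebook onto the pile of two and turned the purifier's selector to two dots (pointer measured at 157.9°, target 158.3°). The mug, calculator and pen pot show no movement, and the job was handed in at about 22 s.

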